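# Check that a rivet case's friction hinge holds

## Robot

A 6-joint arm with a two-finger parallel gripper is mounted at the origin on the work surface. World frame = base frame: x ahead of the robot, y to its left, z up, the work surface at z = 0. Lengths are in mm, angles in degrees, forces in N, time in s.
With the tool pointing down it reaches from about 350 to 850 mm from the base axis. Payload 8.1 kg.
Tool frame: the origin (TCP) lies midway between the tips of the shut fingers; the grasp point (between the pads) lies 19 mm behind it; z points along the fingers, y is the line along which they close (so a half turn about z gives the same grasp; the last joint's range is limited). The gripper opens to 85 mm and grips with 20 to 120 N. Pads are 22 mm wide; open, the fingers measure 114 mm over their backs; the gripper's body (76 mm by 85 mm) begins 54 mm behind the grasp point. The pads swing forward as they close: fully open they stand 13 mm farther back than shut.
Start: joints at [68.732, 7.471, 85.268, -0, 87.261, -4.893], TCP at [169.133, 575.673, 231.292] pointing down, gripper open.
Joint ranges: [-169.43, 169.43], [-51.17, 129.36], [1.28, 143.12], [-76.62, 256.62], [0, 156.53], [-152.29, 152.29]. Speed limits (degrees/s): [136.94, 136.94, 159.86, 180, 180, 180].

## Interface

Orientations are given as [roll, pitch, yaw] about the fixed x, y, z axes, in that order (R = Rz(yaw) Ry(pitch) Rx(roll)).
In Python, from bench import r gives the robot as it stands.
- The arm moves only by the tool send_rows, never from a script. Its argument "increments" is a list of rows, each a list of 6 numbers: the shift along the tool's x, y, z in mm, then the turn, a rotation vector about the tool's x, y, z in rad. A call has 1 to 5 rows; each row shifts and turns the commanded pose from where the row before left it, along the tool's axes as they then stand; what a row does not reach is not made up. A row lasts 1/8 s, in which the tool goes at most 62.5 mm and 10.7 degrees, less where a joint would pass 70% of its speed; a pose out of reach is approached as far as the arm can. A call is refused whole if a number of a shift passes 62.5 or a number of a turn 0.188, either way. A call with a gripper value outside its range is refused whole. "grip" is the closure, from -1 (fully open) to 1 (shut), set as the call begins (left out, the last holds). The fingers move at their own pace and stop on an object; "grip_force" is the grip in N (left out, the last holds). Time passes only in rows, so rows that do not move let the fingers close. It gives the time, the measured TCP pose, the force, the opening and the grip force at its end, in the units of the state.
- r.sense(): the state, without advancing time (a new reading comes with each control period).
- r.snapshot(name): name is "side" or "top" or "wrist"; returns a dict with "img" (400x640x3 uint8, blue, green, red), "z_map" (400x640 float32, mm along the optical axis (not along the pixel's ray), 0 where there is no reading), "fx", "fy", "cx", "cy" (pixels), "view" (4x4, takes a point from world to camera coordinates). Camera axes: x right, y down, z forward; pixel columns grow to the right and rows downward; lengths in mm; the calibration is good to about 2 mm. A picture is of the moment at which its call begins.
- r.hand_in(): hands the job in; it is judged then, once.
The state is a dict: "time": time; "joint_pos": joint angles; "qd": joint speeds; "joint_efforts": joint torques, N m; "tool_pos": TCP position; "tcp_rot": TCP orientation; "ft_force": force on the tool from outside, world axes, zero at the start; "wrist_torque": the same for the moment, N m; "finger_gap": finger opening in mm; "grip_force": force on a finger pad.
Only numpy, scipy, OpenCV 4.12 (cv2) and the standard library are available. Lean on these libraries where they do the work, as an engineer would, in place of code of your own. Each camera call takes 0.05 s, during which the arm holds its last target. There are 200 camera calls.

## Task

Check the friction hinge of the long rivet case: take the black grip on its lid, raise the lid smoothly to about half way (about 50 degrees), let go of it and watch for three seconds that it stays at that angle by itself. Leave the lid standing there, and leave the smaller square case shut.

Things in the scene. Friction and masses are not known exactly. Their poses are not given: they have to be found in the camera images.
- long_case: Long case, fixed to the bench: grey plastic box 190 deep (x) x 250 wide (y) x 80 mm high under a flat grey lid 190 x 250 x 8 mm. Origin: centre of its underside; x to the hinge side (away from the robot, turned up to 0.2 rad), y along the hinge, z up. Hinge axis: parallel to y through x = +95, z = 80.5 mm, at the lid's underside. It stands left or right of the smaller case.
- long_lid (a joint): Angle of the long case's lid, rad: 0 shut, growing as its front edge rises, up to 1.9. Starts up to 0.1 ajar. The hinge has stiff friction (0.8 N m): raising takes about 5 to 10 N at the grip and the lid stays where it is left. Opening is a positive turn about the case's y axis.
- long_lid_grip (a point): Centre of the long lid's grip: black round bar, 20 mm thick, 34 mm long, parallel to the hinge, on a central stem 14 mm thick. It is 40 mm above the lid's top, 30 mm in from the front edge; shut: 128.5 mm above the bench, 160 mm before and 48 mm above the hinge axis. Pinch its flat ends from above (or across its thickness): it can turn between upright fingers. x, y, z as the case's, tilting with the lid.
- small_lid (a joint): Lid angle (rad, 0 shut, starts shut) of the smaller square case, 140 x 140 x 80 mm, fixed beside the long one, same materials and an equal grip. To be left shut.
Mind the look-alikes: they are no part of the job. What is shaped like the part that bears small_lid but purple or red is not meant.

How it is judged:
By the outcome, as a careful person would: the job done as asked, in the order asked, and still so for the second after the job is handed in, with the robot touching nothing.
It also fails if it takes over 40 s, if anything falls off the work surface, if the arm or the gripper's body presses on something with over 40 N, if the wrist force passes 120 N, or if a joint passes its speed limit or range.

## Working session

There is one attempt and no reset: what is moved stays moved. The work goes in short steps, Python scripts to look and compute and a tool call to move; the robot and the scene stay as the last step left them, time stands still between calls to the robot, and variables do not carry over. Pictures are saved under pics/ and viewed, at most 10 in all, crops included, and the job is handed in when it is done.

Besides the shell and the picture viewer there is one more tool, called after "Request:" as name([rows], argument=value, ...), one row to a line, values as JSON. send_rows: Moves the arm, as the interface text tells. Its arguments: {"type":"object","properties":{"increments":{"type":"array"},"grip":{"type":"number"},"grip_force":{"type":"number"}},"required":["increments"]}

```bash
mkdir -p pics; ls; python3 - <<'E'
from bench import r
import cv2,numpy as np
s=r.sense();print(s)
a=[]
for n in("top","side"):
    d=r.snapshot(n);np.savez(f"pics/{n}0.npz",**d);a.append(d["img"])
    print(n,d["fx"],d["fy"],d["cx"],d["cy"],d["view"].round(3).tolist())
    cv2.imwrite(f"pics/{n}0.png",d["img"])
E
```

```text
pics
{'time': 0.0, 'joint_pos': array([ 6.87331090e+01,  7.51336475e+00,  8.53288558e+01, -8.26991782e-05,
        8.72620952e+01, -4.89160377e+00]), 'qd': array([-0.06013647, -0.00851681,  0.04572417, -0.02480165, -0.04598485,
       -0.03909859]), 'joint_efforts': array([ 1.97143869e-03, -5.69393027e+01, -5.00563002e+01,  1.06788079e-04,
        1.45804236e-02,  2.41421492e-05]), 'tool_pos': array([168.9221438 , 575.16083274, 230.26666964]), 'tcp_rot': array([-1.79896057e+02, -8.81279108e-03,  1.63624709e+02]), 'ft_force': array([-0.19584549, -0.04158425,  0.02283103]), 'wrist_torque': array([ 0.04904914,  0.02518291, -0.00541956]), 'grip_force': 0.0, 'finger_gap': 85.24744727327231}
top 482.9325379657746 482.9325379657746 319.57874605864475 194.5152162473158 [[-0.003, -1.0, 0.005, -107.745], [-0.981, 0.002, -0.196, 560.041], [0.196, -0.005, -0.981, 1071.884], [0.0, 0.0, 0.0, 1.0]]
side 455.09448889675656 455.09448889675656 314.01250508127004 198.20187120483902 [[0.775, -0.632, 0.009, -516.867], [-0.382, -0.48, -0.789, 230.791], [0.503, 0.608, -0.614, 831.658], [0.0, 0.0, 0.0, 1.0]]
```

View pics/top0.png

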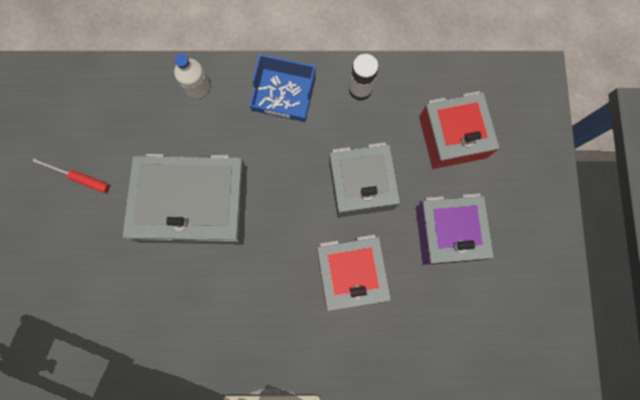

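View pics/side0.png

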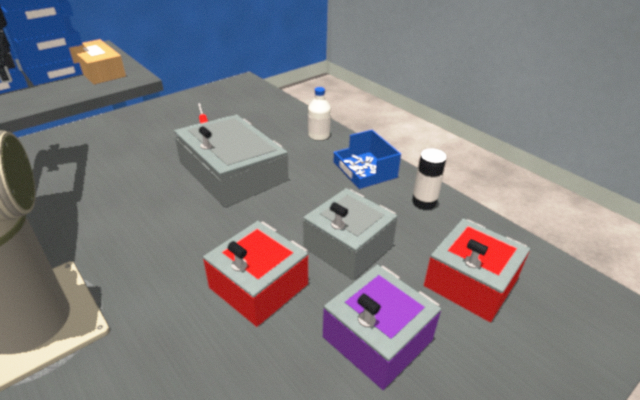

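The top view shows the long case at left, about (125–243, 155–242), with its grip at (175,221); in the side view the grip is at (205,132). The small grey case is at (365,178). The other cases are red or purple decoys.

```bash
cat > h.py <<'E'
import numpy as np,cv2
def pts(d,m):
    v,u=np.nonzero(m&(d["z_map"]>0)); z=d["z_map"][v,u]
    P=np.c_[(u-d["cx"])/d["fx"]*z,(v-d["cy"])/d["fy"]*z,z]
    return (P-d["view"][:3,3])@d["view"][:3,:3], np.c_[u,v]
def box(d,u0,u1,v0,v1):
    m=np.zeros(d["z_map"].shape,bool);m[v0:v1,u0:u1]=1;return m
def ray(d,u,v):
    R=d["view"][:3,:3];c=-R.T@d["view"][:3,3]
    w=R.T@np.array([(u-d["cx"])/d["fx"],(v-d["cy"])/d["fy"],1]);return c,w/np.linalg.norm(w)
def tri(a,b):
    A=np.zeros((3,3));y=np.zeros(3);
    for c,w in(a,b):
        M=np.eye(3)-np.outer(w,w);A+=M;y+=M@c
    p=np.linalg.solve(A,y);return p,[np.linalg.norm(np.cross(p-c,w)) for c,w in(a,b)]
E
python3 - <<'E'
from h import *
T=np.load("pics/top0.npz");S=np.load("pics/side0.npz")
rs=[]
for d,b in((T,(160,192,210,232)),(S,(192,218,122,142))):
    m=box(d,*b)&(d["img"].max(2)<50); P,uv=pts(d,m)
    print(m.sum(),uv.mean(0),np.median(P,0).round(1),P.min(0).round(1),P.max(0).round(1))
    v,u=np.nonzero(m);r0=cv2.minAreaRect(np.c_[u,v].astype(np.float32));print(r0)
    rs.append(ray(d,*r0[0]))
    pr=pts(d,m)[0]; 
print("grip tri",tri(*rs))
# lid plane
for n,d,b in(("T",T,(145,230,170,208)),("S",S,(215,265,130,155))):
    P,_=pts(d,box(d,*b)); A=np.c_[P[:,:2],np.ones(len(P))]
    c,*_=np.linalg.lstsq(A,P[:,2],rcond=None); e=P[:,2]-A@c
    g=abs(e)<3;c,*_=np.linalg.lstsq(A[g],P[g,2],rcond=None)
    print(n,c,np.std(P[g,2]-A[g]@c),g.mean())
# outline of lid top view by height
P,uv=pts(T,box(T,100,260,140,255)); g=(P[:,2]>80)&(P[:,2]<108)
print(cv2.minAreaRect(P[g,:2].astype(np.float32)));print(cv2.boxPoints(cv2.minAreaRect(P[g,:2].astype(np.float32))).round(1))
E
```

```text
55 [176.21818182 221.25454545] [482.6 192.6 148.4] [478.  182.6 143.8] [491.8 212.9 152.3]
((175.0, 221.0), (6.0, 14.0), 90.0)
49 [204.7755102  132.12244898] [479.5 188.1 146.4] [475.1 179.6 138.3] [486.9 210.7 150.9]
((204.59756469726562, 131.87806701660156), (10.77599048614502, 4.685213088989258), 38.65980529785156)
grip tri (array([484.78117989, 199.48187331, 141.47156427]), [np.float64(1.1028644095191396), np.float64(1.1028644095191082)])
T [-7.37995294e-02  2.13635005e-03  1.37140348e+02] 1.461997771089655 0.8799377916018662
S [-1.01557167e-01 -1.89947955e-02  1.56175035e+02] 0.9569913930963964 0.39775461106655974
((551.2843017578125, 198.81881713867188), (251.38259887695312, 198.16604614257812), 88.80388641357422)
[[449.6  75.2]
 [647.7  71.1]
 [653.  322.4]
 [454.8 326.6]]
```

Request:
send_rows([
  [0,0,-5,0,0,-0.13],
  [0,0,-5,0,0,-0.135],
  [-32,-37,0,0,0,0],
  [-32,-37,0,0,0,0],
  [-32,-37,0,0,0,0],
], grip=-1, grip_force=60)

```text
time: 0.72
tool_pos: [263.3, 461.4, 240.7]
tcp_rot: [-180.0, -0.0, 178.8]
ft_force: [1.1, 0.8, -0.2]
finger_gap: 85.3
grip_force: 0.0
```

Request:
send_rows([
  [-32,-37,0,0,0,0],
  [-32,-37,0,0,0,0],
  [-32,-37,0,0,0,0],
  [-32,-37,0,0,0,0],
  [-32,-37,0,0,0,0],
])

```text
time: 1.35
tool_pos: [419.5, 273.0, 241.0]
tcp_rot: [-180.0, -0.0, 178.8]
ft_force: [1.6, 0.8, 0.2]
finger_gap: 85.2
grip_force: 0.0
```

Request:
send_rows([
  [-32,-37,0,0,0,0],
  [-20,-20,0,0,0,0],
  [0,0,0,0,0,0],
  [0,0,0,0,0,0],
])

```text
time: 1.85
tool_pos: [469.2, 216.6, 240.9]
tcp_rot: [180.0, -0.1, 178.8]
ft_force: [0.0, 0.2, -0.4]
finger_gap: 85.6
grip_force: 0.0
```

```bash
python3 - <<'E'
from bench import r
from h import *
s=r.sense();print(s["tool_pos"],s["tcp_rot"],s["ft_force"])
d=r.snapshot("wrist");np.savez("pics/w0.npz",**d);cv2.imwrite("pics/w0.png",d["img"]);print(d["view"].round(3).tolist(),d["fx"])
E
```

```text
[469.2099977  216.62622787 240.89803285] [ 1.79996633e+02 -5.76771408e-02  1.78797748e+02] [ 0.00674493  0.20946022 -0.35597013]
[[0.021, 1.0, -0.001, -225.071], [0.964, -0.02, 0.264, -485.195], [0.264, -0.006, -0.965, 266.016], [0.0, 0.0, 0.0, 1.0]] 330.23926592911573
```

View pics/w0.png

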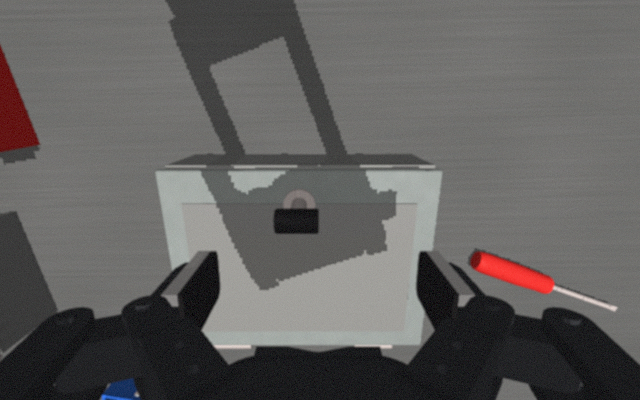

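The wrist view shows the grip bar at about (297,221), the lid spanning (157–441, 165–345), and the fingers on either side.

```bash
python3 - <<'E'
from h import *
W=np.load("pics/w0.npz");T=np.load("pics/top0.npz")
b=(262,330,200,242)
m=box(W,*b)&(W["img"].max(2)<45)
n,l,st,c=cv2.connectedComponentsWithStats(m.astype(np.uint8));k=1+st[1:,4].argmax();m=l==k
v,u=np.nonzero(m);r0=cv2.minAreaRect(np.c_[u,v].astype(np.float32));print(r0,st[k])
P,_=pts(W,m);print(np.median(P,0),np.percentile(P,[2,98],axis=0).round(1))
print("tri",tri(ray(W,*r0[0]),ray(T,175.5,221.3)))
c,w=ray(W,*r0[0])
for z in(138,141,144):print(z,(c+w*(z-c[2])/w[2]).round(1))
P,uv=pts(W,box(W,200,400,240,300)); A=np.c_[P[:,:2],np.ones(len(P))];g=(P[:,2]>80)&(P[:,2]<115)
for _ in range(3):
    q,*_=np.linalg.lstsq(A[g],P[g,2],rcond=None); g=abs(P[:,2]-A@q)<3
print(q,g.mean(),q@[641,199,1],q@[550,199,1])
E
```

```text
((295.4999694824219, 220.5), (42.99999237060547, 22.999996185302734), -0.0) [ 274  209   44   24 1024]
[482.40406445 198.95985493 149.10251873] [[475.7 183.2 142.3]
 [492.6 214.6 151.3]]
tri (array([485.17995565, 197.98166485, 141.38613932]), [np.float64(0.02404411736554317), np.float64(0.02404411736550962)])
138 [486.4 197.7 138. ]
141 [485.3 198.  141. ]
144 [484.3 198.2 144. ]
[-7.40318934e-02  4.80229123e-04  1.37709587e+02] 0.9224267782426778 90.35070898836103 97.0876112847485
```

Request:
send_rows([
  [-8,-9,10,0,0,0],
  [-8,-9,30,0,0,0],
  [0,0,35,0,0,0],
  [0,0,30,0,0,0],
  [0,0,16,0,0,0],
])

```text
time: 2.52
tool_pos: [484.0, 197.7, 117.8]
tcp_rot: [-179.9, -0.2, 178.9]
ft_force: [0.6, 1.0, 0.3]
finger_gap: 85.3
grip_force: 0.0
```

Request:
send_rows([
  [0,0,0,0,0,0],
  [0,0,0,0,0,0],
  [0,0,0,0,0,0],
  [0,0,0,0,0,0],
  [0,0,0,0,0,0],
], grip=1, grip_force=60)

```text
time: 3.15
tool_pos: [486.3, 199.6, 122.1]
tcp_rot: [179.8, 0.2, 178.8]
ft_force: [0.4, 6.6, 1.0]
finger_gap: 32.8
grip_force: 62.8
```

Request:
send_rows([
  [0,0,0,0,0,0],
  [0,0,0,0,0,0],
  [0,0,0,0,0,0],
])

```text
time: 3.52
tool_pos: [486.3, 199.6, 122.1]
tcp_rot: [179.8, 0.2, 178.8]
ft_force: [-0.5, 6.4, 0.9]
finger_gap: 33.2
grip_force: 62.8
```

```bash
python3 - <<'E'
from bench import r
from h import *
d=r.snapshot("wrist");s=r.sense();print(s["tool_pos"],s["ft_force"],s["wrist_torque"],s["finger_gap"])
d2=r.snapshot("side")
cv2.imwrite("pics/g1.png",np.hstack([cv2.resize(d["img"][150:400,170:430],(400,385)),cv2.resize(d2["img"][40:233,130:330],(400,385))]))
# arc plan, upright tool; hinge-relative grip
a0=.074;f=lambda a:np.array([-160*np.cos(a)+48*np.sin(a),48*np.cos(a)+160*np.sin(a)])
A=np.r_[a0,np.deg2rad(np.linspace(a0*57.3,51,21))[1:]]
D=np.diff([f(a) for a in A],axis=0);print(np.c_[-D[:,0],-D[:,1]].round(1).tolist(), (f(A[-1])-f(a0)))
E
```

```text
[486.32910136 199.61408966 122.08708895] [-0.41426551  5.81162147  0.93236506] [ 0.74172491  0.05887081 -0.05115566] 32.64824605463443
[[-2.6, -6.3], [-2.8, -6.2], [-3.1, -6.1], [-3.3, -6.0], [-3.6, -5.8], [-3.8, -5.7], [-4.0, -5.5], [-4.2, -5.3], [-4.5, -5.2], [-4.7, -5.0], [-4.9, -4.8], [-5.1, -4.6], [-5.2, -4.4], [-5.4, -4.1], [-5.6, -3.9], [-5.7, -3.7], [-5.9, -3.5], [-6.0, -3.2], [-6.1, -3.0], [-6.3, -2.7]] [92.62510436 94.85289966]
```

View pics/g1.png

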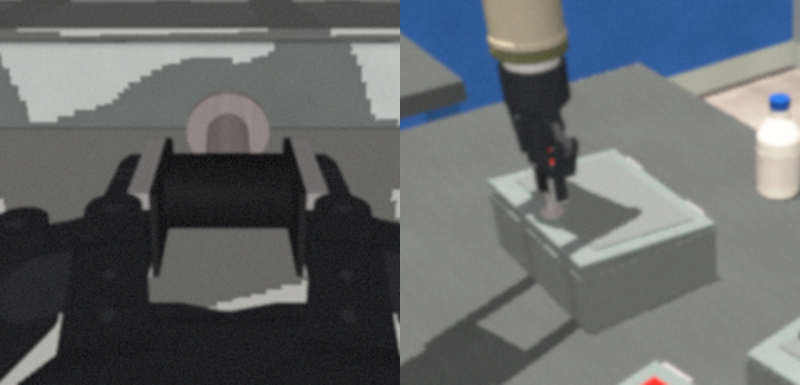

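The bar is pinched on its flat ends (side crop about (550,190)). Raising along the arc now.

Request:
send_rows([
  [-1.2,0.5,-3.1,0,0,0],
  [-1.4,0.3,-3.2,0,0,0],
  [-2.8,0,-6.2,0,0,0],
  [-3.1,0,-6.1,0,0,0],
  [-3.3,0,-6,0,0,0],
])

```text
time: 4.25
tool_pos: [496.4, 199.4, 144.0]
tcp_rot: [179.9, -0.1, 178.8]
ft_force: [2.4, 5.3, -13.2]
finger_gap: 32.9
grip_force: 60.7
```

Request:
send_rows([
  [-3.6,0,-5.8,0,0,0],
  [-3.8,0,-5.7,0,0,0],
  [-4,0,-5.5,0,0,0],
  [-4.2,0,-5.3,0,0,0],
  [-4.5,0,-5.2,0,0,0],
])

```text
time: 4.88
tool_pos: [515.5, 199.0, 170.9]
tcp_rot: [179.9, -0.2, 178.8]
ft_force: [-0.2, 5.6, -12.6]
finger_gap: 32.9
grip_force: 60.7
```

Request:
send_rows([
  [-4.7,0,-5,0,0,0],
  [-4.9,0,-4.8,0,0,0],
  [-5.1,0,-4.6,0,0,0],
  [-5.2,0,-4.4,0,0,0],
  [-5.4,0,-4.1,0,0,0],
])

```text
time: 5.5
tool_pos: [540.3, 198.5, 193.7]
tcp_rot: [180.0, -0.3, 178.9]
ft_force: [-2.6, 4.8, -10.5]
finger_gap: 32.5
grip_force: 60.4
```

Request:
send_rows([
  [-5.6,0,-3.9,0,0,0],
  [-5.7,0,-3.7,0,0,0],
  [-5.9,0,-3.5,0,0,0],
  [-3,0,-1.6,0,0,0],
  [-2,0,-1,0,0,0],
])

```text
time: 6.12
tool_pos: [562.5, 198.0, 207.6]
tcp_rot: [180.0, -0.3, 178.9]
ft_force: [-4.3, 4.4, -9.4]
finger_gap: 32.9
grip_force: 60.3
```

Request:
send_rows([
  [-1,0,-0.5,0,0,0],
  [0,0,0,0,0,0],
  [0,0,0,0,0,0],
])

```text
time: 6.5
tool_pos: [563.6, 198.0, 208.2]
tcp_rot: [180.0, -0.3, 178.9]
ft_force: [-5.5, 3.8, -6.8]
finger_gap: 33.0
grip_force: 60.4
```

```bash
cat > lid.py <<'E'
from bench import r
from h import *
s=r.sense();print(s["time"],s["tool_pos"],s["ft_force"],s["finger_gap"])
for n in("top","side"):
    d=r.snapshot(n);cv2.imwrite(f"pics/{n}_{s['time']:.2f}.png",d["img"])
    P,_=pts(d,box(d,90,270,40,260))
    # sections of lid away from grip in y; slope of z over x
    g=(P[:,0]>500)&(P[:,0]<650)&(P[:,2]>100)&(P[:,2]<260)&(abs(P[:,1]-199)>70)&(abs(P[:,1]-199)<115)
    Q=P[g]
    if len(Q)<30:print(n,len(Q));continue
    x,y=Q[:,0],Q[:,2]
    vx,vy,x0,y0=cv2.fitLine(np.c_[x,y].astype(np.float32),cv2.DIST_HUBER,0,.01,.01).ravel()
    print(n,len(Q),"angle",np.degrees(np.arctan2(-vy,vx)) if vx>0 else np.degrees(np.arctan2(vy,-vx)))
E
python3 lid.py; ls pics
```

```text
6.5 [563.57412969 198.03257767 208.15895723] [-5.47934207  3.84310174 -6.77890767] 32.96220087692639
top 1165 angle 42.551777
side 211 angle 41.427864
g1.png
side0.npz
side0.png
side_6.50.png
top0.npz
top0.png
top_6.50.png
w0.npz
w0.png
```

Request:
send_rows([
  [-2.5,0,-1.4,0,0,0],
  [-4.5,0,-2.3,0,0,0],
  [-4.5,0,-2,0,0,0],
  [-3,0,-1.2,0,0,0],
  [-1,0,-0.3,0,0,0],
])

```text
time: 7.22
tool_pos: [579.1, 197.7, 215.3]
tcp_rot: [180.0, -0.3, 178.9]
ft_force: [-7.3, 3.9, -5.8]
finger_gap: 32.7
grip_force: 60.6
```

Request:
send_rows([
  [0,0,0,0,0,0],
  [0,0,0,0,0,0],
  [0,0,0,0,0,0],
])

```text
time: 7.6
tool_pos: [579.2, 197.7, 215.4]
tcp_rot: [180.0, -0.3, 178.9]
ft_force: [-5.3, 3.2, -7.3]
finger_gap: 32.4
grip_force: 60.5
```

```bash
python3 lid.py; python3 - <<'E'
import numpy as np
from bench import r
p=r.sense()["tool_pos"];d=np.hypot(p[0]-486.3,p[2]-122.1);print(4.24+2*np.degrees(np.arcsin(d/2/167.05)))
E
```

```text
7.6 [579.1705701  197.70533649 215.35255919] [-5.29741977  3.22149747 -7.33475233] 32.395575435497996
top 1065 angle 48.07877
side 102 angle 46.492104
50.6336914301903
```

Angle is about 50° by kinematics and 48° by camera. Releasing, then backing straight up.

Request:
send_rows([
  [0,0,0,0,0,0],
  [0,0,0,0,0,0],
  [0,0,0,0,0,0],
  [0,0,0,0,0,0],
  [0,0,0,0,0,0],
], grip=-1)

```text
time: 8.32
tool_pos: [581.4, 196.8, 216.9]
tcp_rot: [180.0, 0.0, 178.8]
ft_force: [-0.4, 0.7, 0.0]
finger_gap: 85.4
grip_force: 0.0
```

```bash
python3 lid.py; python3 - <<'E'
from bench import r
import cv2
cv2.imwrite("pics/w2.png",r.snapshot("wrist")["img"])
E
```

```text
8.325 [581.38954882 196.77180922 216.88731053] [-0.40302267  0.72160518  0.02233741] 85.39122619221654
top 1070 angle 48.1407
side 103 angle 46.49741
```

View pics/w2.png

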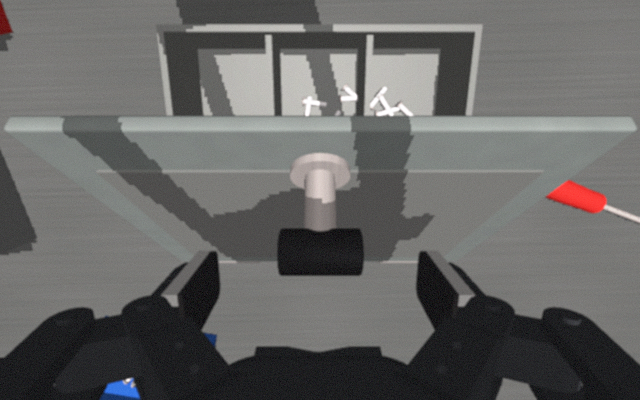

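The wrist view shows the lid standing open, with the grip at (320,252) free between the open fingers. I'll retreat straight up and watch for more than 3 s.

Request:
send_rows([
  [0,0,-8,0,0,0],
  [0,0,-20,0,0,0],
  [0,0,-30,0,0,0],
  [0,0,-30,0,0,0],
  [0,0,-12,0,0,0],
])

```text
time: 9.1
tool_pos: [582.3, 197.1, 320.9]
tcp_rot: [179.9, 0.3, 178.8]
ft_force: [-0.8, 0.1, 0.2]
finger_gap: 85.2
grip_force: 0.0
```

```bash
python3 lid.py
```

```text
9.1 [582.31886583 197.10665239 320.86798817] [-0.83759028  0.12519452  0.24985472] 85.186768598815
top 1147 angle 47.33661
side 108 angle 46.462734
```

Request:
send_rows([
  [0,0,0,0,0,0],
  [0,0,0,0,0,0],
  [0,0,0,0,0,0],
  [0,0,0,0,0,0],
  [0,0,0,0,0,0],
])

```text
time: 9.82
tool_pos: [581.2, 196.8, 316.6]
tcp_rot: [-180.0, -0.0, 178.8]
ft_force: [-0.8, 0.8, 0.2]
finger_gap: 85.1
grip_force: 0.0
```

Request:
send_rows([
  [0,0,0,0,0,0],
  [0,0,0,0,0,0],
  [0,0,0,0,0,0],
  [0,0,0,0,0,0],
  [0,0,0,0,0,0],
])

```text
time: 10.45
tool_pos: [581.3, 196.8, 316.7]
tcp_rot: [-180.0, 0.0, 178.8]
ft_force: [0.2, -1.0, -0.1]
finger_gap: 85.4
grip_force: 0.0
```

```bash
python3 lid.py
```

```text
10.45 [581.26308424 196.80825375 316.70149345] [ 0.21714491 -1.02788303 -0.05377324] 85.4228959393976
top 1133 angle 47.37807
side 107 angle 46.519886
```

Request:
send_rows([
  [0,0,0,0,0,0],
  [0,0,0,0,0,0],
  [0,0,0,0,0,0],
  [0,0,0,0,0,0],
  [0,0,0,0,0,0],
])

```text
time: 11.18
tool_pos: [581.2, 196.8, 316.7]
tcp_rot: [-180.0, -0.0, 178.8]
ft_force: [-0.4, -0.0, 0.2]
finger_gap: 85.2
grip_force: 0.0
```

Request:
send_rows([
  [0,0,0,0,0,0],
  [0,0,0,0,0,0],
  [0,0,0,0,0,0],
  [0,0,0,0,0,0],
  [0,0,0,0,0,0],
])

```text
time: 11.8
tool_pos: [581.2, 196.8, 316.7]
tcp_rot: [-180.0, -0.0, 178.8]
ft_force: [0.8, 0.6, -0.2]
finger_gap: 85.0
grip_force: 0.0
```

Request:
send_rows([
  [0,0,0,0,0,0],
  [0,0,0,0,0,0],
  [0,0,0,0,0,0],
  [0,0,0,0,0,0],
  [0,0,0,0,0,0],
])

```text
time: 12.42
tool_pos: [581.3, 196.8, 316.7]
tcp_rot: [-180.0, 0.0, 178.8]
ft_force: [-0.7, -0.5, 0.1]
finger_gap: 85.4
grip_force: 0.0
```

```bash
python3 lid.py; cp $(ls -t pics/side_*|head -1) pics/last.png
```

```text
12.425 [581.26105525 196.80390165 316.71854155] [-0.73332172 -0.5132642   0.14821084] 85.39249564531062
top 1137 angle 47.335064
side 107 angle 46.618496
```

View pics/last.png

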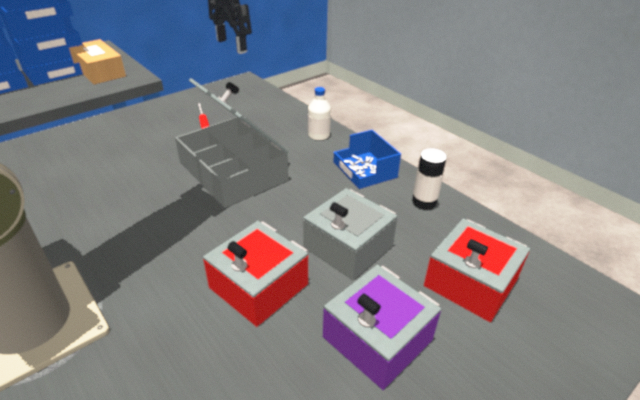

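The lid stands open (edge from about (190,80) to (270,150)), the gripper is clear above it, and the small grey case at (350,230) is shut. The angle has held steady since release.

Request:
send_rows([
  [0,0,0,0,0,0],
  [0,0,0,0,0,0],
  [0,0,0,0,0,0],
  [0,0,0,0,0,0],
  [0,0,0,0,0,0],
])

```text
time: 13.15
tool_pos: [581.3, 196.8, 316.7]
tcp_rot: [-180.0, 0.0, 178.8]
ft_force: [0.2, -0.0, -1.4]
finger_gap: 85.7
grip_force: 0.0
```

```bash
python3 lid.py; python3 -c "
from bench import r
print(r.hand_in())"
```

```text
13.15 [581.26021742 196.81607929 316.69687123] [ 0.21204665 -0.0153217  -1.391952  ] 85.70927152564343
top 1131 angle 47.465008
side 103 angle 46.44093
the job is handed in; nothing more can be done
None
```

The long case's lid is standing at about 50° (50.6° from the arm's travel; the cameras read 46–48°), it held that angle by itself for over 4 s after release, the small case was left shut, and the job is handed in.

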